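# Shut the feed and twist a spent cartridge out of a laboratory water purifier

## Task

The purifier's cartridge with the straight bar grip is spent. First shut the feed valve by swinging its lever clockwise until it stands square across the pipe, then turn that cartridge anticlockwise past its catch to its stop, lift it straight out and set it down gently, standing upright in the steel tray. Leave the other cartridge locked and the rest of the bench undisturbed.

Things in the scene. Friction and masses are not known exactly. Their poses are not given: they have to be found in the camera images.
- purifier: bench-top water purifier: white casing 240 (x) x 300 (y) x 150 mm high, fixed, front (display, spout) to -x. Origin under its centre, z up. In its flat deck, 150 mm above the origin, are two alike round wells, axes at (0, 75) and (0, -75) mm, each with a bayonet cartridge; either cartridge may be in either well. A grey rail 26 mm wide, 26 mm tall runs along the deck's rear edge
- well_1 (a point): centre of the mouth of the well at +y, level with the deck. Two lips in each mouth hold a locked cartridge down (it rises only 2 mm). Turned 60 degrees anticlockwise seen from above (55 is just enough) it meets a fixed stop and comes freely straight up
- well_2 (a point): centre of the mouth of the well at -y, like the other. In each well a sprung catch, felt over the first 35 degrees or so of the turn, gives way with a click under about 0.3 N m, or when one end of the bar alone is pushed with 10 to 15 N; beyond it the cartridge turns easily
- feed_pipe (a point): point on the steel feed pipe (18 mm dia, centre line 108 mm above the bench) where it leaves the casing's right flank (-y). It runs 180 mm to the purifier's -y, under the feed valve's lever, then down to the bench
- prefilter: the spent cartridge, with the STRAIGHT BAR grip: white can 58 mm dia, 88 mm high, flat foot; on it a grey cap 96 mm dia, 12 mm thick (top 100 mm above the origin); two lugs on the can reach 38 mm from the axis, 68 to 78 mm above the origin. About 0.5 kg. Origin at the centre of the foot, z up along the axis, the bar along its x. Seated, the origin is 62 mm above the bench
- bar_middle (a point): middle of the bar grip, on the cartridge's axis, 115 mm above its foot: the bar is 92 mm long (along x), 16 mm wide and 30 mm tall, standing on the cap. Same axes as the cartridge. Locked, the bar lies parallel to the purifier's x (fore and aft, within 2 degrees); the cartridge turns about its z
- polisher: the other cartridge, with a low X-SHAPED grip (two crossed ribs 74 mm long, 22 mm tall) on an alike cap; same frame and sizes otherwise. Locked in the other well; must stay locked
- feed_valve (a joint): angle of the feed valve's lever: 0 = open, lever along the pipe, pointing to the purifier's -y (it starts between 0 and 0.12); pi/2 = shut, at its stop, lever across the pipe, pointing to the purifier's -x. Grows clockwise seen from above. It stays where it is left; turning it takes about 3 N at the handle
- valve_pivot (a point): point on the valve lever's upright turning axis, at the height of the lever's middle (155 mm above the bench); its x and y axes are those of the purifier
- valve_handle (a point): point in the middle of the lever's black sleeve, 80 mm from the turning axis. The sleeve runs from 34 to 104 mm from the axis, is 20 mm wide and 16 mm tall, with 30 mm free between it and the pipe below
- tray: empty open steel tray 200 (x) x 160 (y) x 35 mm high, walls and floor 4 mm thick, fixed on the bench left of the purifier. Origin under its centre; the floor inside is 4 mm above the origin
- glass_bottle: big round clear glass bottle, 110 mm dia, 174 mm high, behind the tray; origin under its centre
- wash_bottle: white squeeze wash bottle with a bent spout, 68 mm dia, 185 mm high, beyond the tray; origin under its centre
- flask: clear conical flask, 84 mm dia at the foot, 118 mm high, to the right of the purifier, behind; origin under its centre
- beaker: clear glass beaker, 72 mm dia, 85 mm high, in front of the feed valve; origin under its centre
- carton: plain cardboard carton (a new cartridge in its packing), 110 x 110 x 140 mm high, to the right of the feed valve; origin under its centre
- spanner: flat steel spanner, 180 mm long, 8 mm thick, lying to the right of the purifier; origin under its middle
- seal_ring: flat black rubber ring, 90 mm dia outside, 8 mm high, lying on the bench left of the tray; origin under its centre
Things that resemble listed ones, but are neither listed nor needed, are in the scene too. Leave any orange or red look-alike of the polisher alone.

How it is judged:
By the outcome, as a careful person would: the job done as asked, in the order asked, and still so for the second after the job is handed in, with the robot touching nothing.
It also fails if it takes over 72 s, if anything falls off the work surface, if the arm or the gripper's body presses on something with over 40 N, if the wrist force passes 120 N, or if a joint passes its speed limit or range.

## Robot

A 6-joint arm with a two-finger parallel gripper is mounted at the origin on the work surface. World frame = base frame: x ahead of the robot, y to its left, z up, the work surface at z = 0. Lengths are in m, angles in rad, forces in N, time in s.
With the tool pointing down it reaches from about 0.4 to 0.825 m from the base axis. Payload 7 kg.
Tool frame: the origin (TCP) lies between the finger pads; the fingertips stand 11 mm ahead of it and the grasp point (between the pads) lies 8 mm behind it; x points along the fingers, z is the direction in which the jaws open and shut, and the axes are right-handed (so a half turn about x gives the same grasp; the last joint's range is limited). The gripper opens to 88 mm and grips with 3 to 60 N. Pads are 19 mm wide; open, the fingers measure 130 mm over their backs; the gripper's body (78 mm by 193 mm) begins 47 mm behind the grasp point.
Start: joints at [-0.951, 0.359, 0.012, 0, -1.224, -0.288], TCP at [0.22, -0.638, 0.238] pointing down, gripper open.
Joint ranges: [-3.07, 3.07], [-1.43, 2.12], [-1.02, 1.25], [-3.03, 1.67], [-3.05, -0], [-3.03, 3.03]. Speed limits (rad/s): [2.39, 2.39, 3.01, 3.14, 3.14, 3.14].

## Interface

Orientations are given as [roll, pitch, yaw] about the fixed x, y, z axes, in that order (R = Rz(yaw) Ry(pitch) Rx(roll)).
In Python, from station import arm gives the robot as it stands.
- The arm moves only by the tool jog_arm, never from a script. Its argument "motion" is a list of rows, each an object of numbers: "dx", "dy", "dz": the shift along the tool's x, y, z in m; "twist": the turn about the tool's x in degrees. In form: [{"dx": .., "dy": .., "dz": .., "twist": ..}, ...]. A call has 1 to 20 rows; each row is the pose to reach, as a shift and turn from the pose commanded when the call began, along the tool's axes at that moment; what a row does not reach only later rows make up. A row lasts 1/12 s, in which the tool goes at most 41.7 mm and 7.16 degrees, less where a joint would pass 70% of its speed; a pose out of reach is approached as far as the arm can. A call with a gripper value outside its range is refused whole. "gripper" is the finger opening in m, from 0 to 0.0876, set as the call begins (left out, the last holds). The fingers move at their own pace and stop on an object; "newtons" is the grip in N (left out, the last holds). Time passes only in rows, so rows that repeat a pose let the fingers close. It gives the time, the measured TCP pose, the force and the opening at its end, in the units of the state.
- arm.get_state(): the state, without advancing time (a new reading comes with each control period).
- arm.grab_frame(name): name is "scene" or "top"; returns the picture (480x640x3 uint8, red, green, blue); there is no depth.
- arm.camera_model(name): a dict with "camera_matrix" (3x3 intrinsics, pixels), "eye" and "attitude" of the camera in the world. Camera axes: x right, y down, z forward; pixel columns grow to the right and rows downward; lengths in m; the calibration is good to about 2 mm. A picture is of the moment at which its call begins. camera_model takes no time and is no camera call.
- arm.job_done(): hands the job in, once; it reports no verdict.
The state is a dict: "t": time; "q": joint angles; "qd": joint speeds; "joint_efforts": joint torques, N m; "eef_pos": TCP position; "ee_rot": TCP orientation; "force": force on the tool from outside, world axes, zero at the start; "moment": the same for the moment, N m; "width": finger opening in m.
Only numpy, scipy, OpenCV 4.12 (cv2) and the standard library are available. Lean on these libraries where they do the work, as an engineer would, in place of code of your own. Each camera call takes 0.05 s, during which the arm holds its last target.

## Working session

There is one attempt and no reset: what is moved stays moved. The work goes in short steps, Python scripts to look and compute and a tool call to move; the robot and the scene stay as the last step left them, time stands still between calls to the robot, and variables do not carry over. Pictures are saved under pics/ and viewed, and the job is handed in when it is done.

Besides the shell and the picture viewer there is one more tool, called after "Call:" in YAML: its name, and indented under it one key for each argument. jog_arm: Moves the arm, as the interface text tells. Its arguments: {"type":"object","properties":{"motion":{"type":"array"},"gripper":{"type":"number"},"newtons":{"type":"number"}},"required":["motion"]}

```bash
ls; mkdir -p pics; python3 - <<'E'
from station import arm
import cv2,numpy as np
s=arm.get_state(); print(s)
for n in("scene","top"):
    f=arm.grab_frame(n); cv2.imwrite(f"pics/{n}0.png",f[:,:,::-1]); print(n,arm.camera_model(n))
E
```

```text
pics
{'t': 0.0, 'q': array([-9.50885436e-01,  3.59353234e-01,  1.10558323e-02, -3.55296363e-04,
       -1.22413818e+00, -2.88091549e-01]), 'qd': array([-0.00166935, -0.00136104, -0.00078895,  0.0006829 ,  0.00252195,
        0.00048602]), 'joint_efforts': array([-9.59420795e-04, -5.82715702e+01,  2.93039507e+01,  6.99655920e+00,
        6.93778595e-03, -1.15162370e-04]), 'eef_pos': array([ 0.21969788, -0.6377279 ,  0.23664222]), 'ee_rot': array([0.08711578, 1.56912338, 1.98961046]), 'force': array([0.19133925, 0.17430295, 0.87154269]), 'moment': array([-0.02156395, -0.02134102,  0.00807582]), 'width': 0.08805202570342353}
scene {'camera_matrix': array([[467.47792532,   0.        , 317.06357415],
       [  0.        , 467.47792532, 238.52676238],
       [  0.        ,   0.        ,   1.        ]]), 'eye': array([0.98992431, 0.37327702, 0.99370906]), 'attitude': array([-2.50114743e+00, -1.37833930e-03,  2.20159949e+00])}
top {'camera_matrix': array([[521.88695307,   0.        , 322.21179773],
       [  0.        , 521.88695307, 232.82058652],
       [  0.        ,   0.        ,   1.        ]]), 'eye': array([ 0.32251211, -0.01952122,  1.61065587]), 'attitude': array([-3.03759750e+00, -5.30761325e-04, -1.57318558e+00])}
```

View pics/scene0.png

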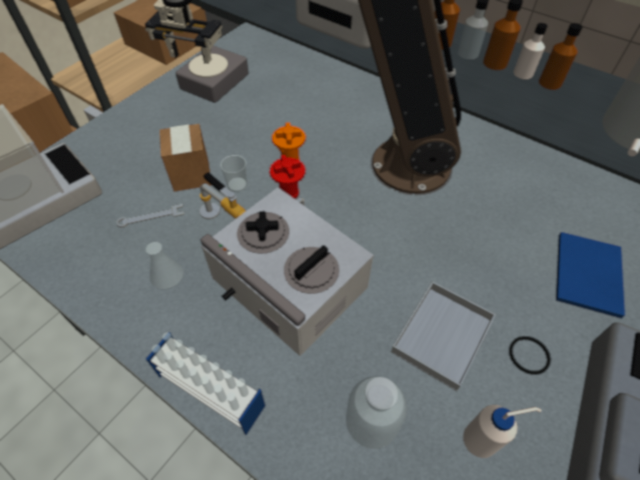

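View pics/top0.png

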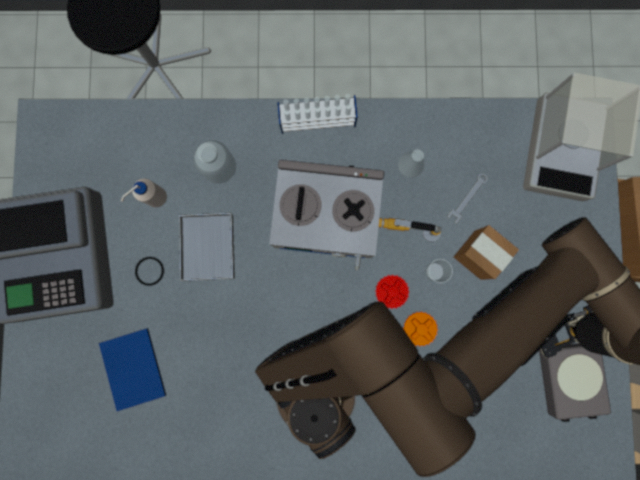

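```bash
cat > h.py <<'E'
import numpy as np, cv2
from scipy.spatial.transform import Rotation as R
from station import arm
def cam(n):
    m=arm.camera_model(n); return m["camera_matrix"],np.array(m["eye"]),R.from_euler("xyz",m["attitude"]).as_matrix()
def ray(n,px):
    K,e,A=cam(n); d=A@np.linalg.inv(K)@np.array([px[0],px[1],1.]); return e,d/np.linalg.norm(d)
def onz(n,px,z):
    e,d=ray(n,px); return e+d*(z-e[2])/d[2]
def tri(pt,ps):
    e1,d1=ray("top",pt); e2,d2=ray("scene",ps)
    s=np.linalg.lstsq(np.c_[d1,-d2],e2-e1,rcond=None)[0]
    a,b=e1+s[0]*d1,e2+s[1]*d2; return (a+b)/2,np.linalg.norm(a-b)
def proj(n,p):
    K,e,A=cam(n); q=K@A.T@(np.array(p)-e); return q[:2]/q[2]
def snap(n,name,box=None,k=1):
    f=arm.grab_frame(n)[:,:,::-1]; cv2.imwrite(f"pics/{name}_raw.png",f)
    crop(f,name,box,k); return f
def crop(f,name,box,k):
    if box: x0,y0,x1,y1=box; f=f[y0:y1,x0:x1]
    cv2.imwrite(f"pics/{name}.png",cv2.resize(f,None,fx=k,fy=k,interpolation=cv2.INTER_CUBIC))
E
python3 - <<'E'
from h import *
crop(cv2.imread("pics/top0.png"),"c1",(260,150,460,290),4)
crop(cv2.imread("pics/scene0.png"),"c2",(180,150,380,300),4)
E
```

```text
(no output)
```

View pics/c1.png

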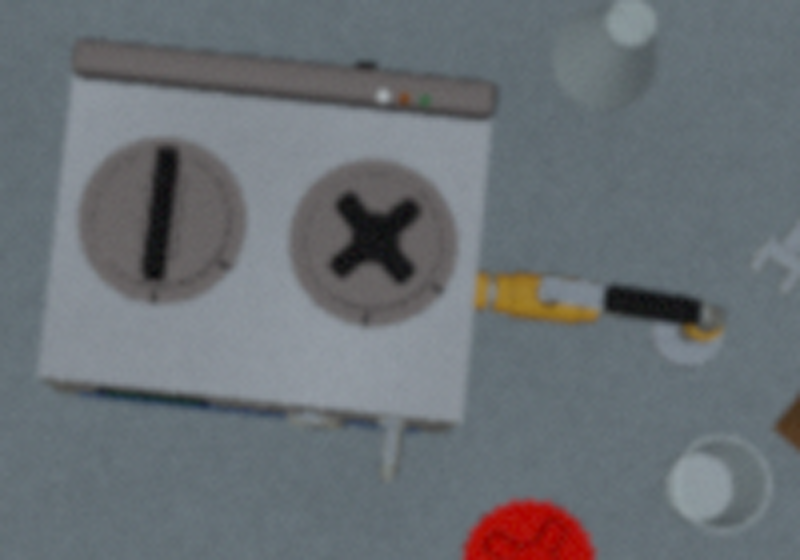

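View pics/c2.png

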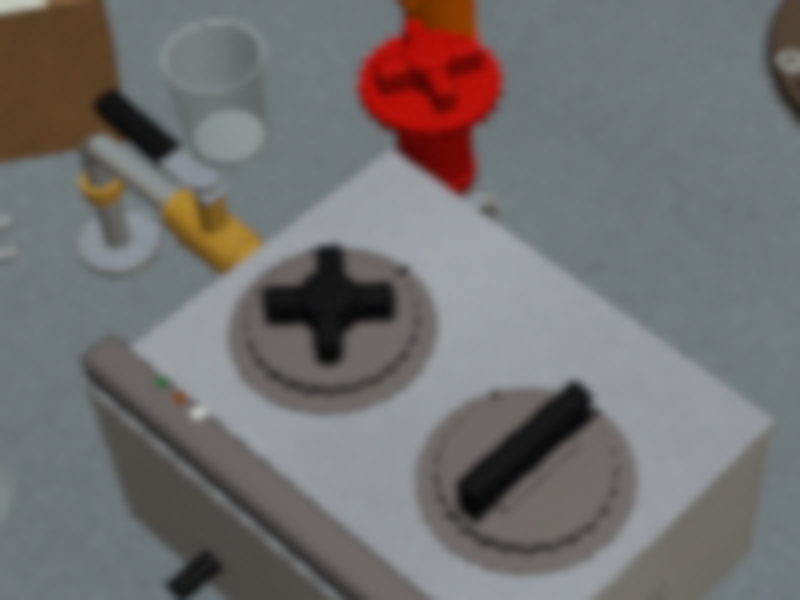

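```bash
python3 - <<'E'
from h import *
T=cv2.imread("pics/top0.png");S=cv2.imread("pics/scene0.png")
def dark(I,box,th=45,k=8):
    x0,y0,x1,y1=box; c=cv2.resize(I[y0:y1,x0:x1],None,fx=k,fy=k,interpolation=cv2.INTER_CUBIC)
    m=(c.max(2)<th).astype(np.uint8)
    cs,_=cv2.findContours(m,cv2.RETR_EXTERNAL,cv2.CHAIN_APPROX_NONE)
    c=max(cs,key=cv2.contourArea); r=cv2.minAreaRect(c)
    b=(cv2.boxPoints(r)+.5)/k-.5+[x0,y0]; ctr=(np.array(r[0])+.5)/k-.5+[x0,y0]
    return ctr,b,np.array(r[1])/k
th=62
for nm,bt,bs in(("bar",(285,180,318,228),(290,240,335,280)),("sleeve",(405,212,440,235),(202,170,226,192)),("X",(335,190,372,228),(240,205,285,245))):
    ct,b,sz=dark(T,bt,th); cs,b2,sz2=dark(S,bs,th)
    print(nm,ct.round(2),sz.round(1),cs.round(2),sz2.round(1)); p,e=tri(ct,cs); print("  tri",p.round(4),e.round(4))
    def mids(b):
        d=[np.linalg.norm(b[i]-b[(i+1)%4]) for i in range(4)]
        i=int(np.argmin(d[:2])); return (b[i]+b[(i+1)%4])/2,(b[(i+2)%4]+b[(i+3)%4])/2
    z={"bar":.192,"sleeve":.163,"X":.184}[nm]
    m=mids(b); P=[onz("top",q,z) for q in m]; print("  ends",np.round(P,4),"len",np.linalg.norm(P[0]-P[1]).round(4),"ang",np.degrees(np.arctan2(*(P[1]-P[0])[[1,0]])).round(2), "mid",(sum(P)/2).round(4))
# deck corners (front-left, front-right) top/ scene
f=lambda c,o:np.array(c)/4-.375+o
for a,b in(((40,380),(772,420)),((463,424),(392,152))):
    p,e=tri(f(a,[260,150]),f(b,[180,150])); print("corner",p.round(4),e.round(4), onz("top",f(a,[260,150]),.15).round(4))
# pivot from crops: bracket hub
E
```

```text
bar [299.68 202.99] [ 6.1 33.8] [310.27 262.51] [11.1 43.3]
  tri [0.5561 0.0412 0.1764] 0.0015
  ends [[0.5999 0.0355 0.192 ]
 [0.5067 0.0467 0.192 ]] len 0.0939 ang 173.11 mid [0.5533 0.0411 0.192 ]
sleeve [422.74 225.96] [23.9  6.9] [212.74 181.01] [22.7  8. ]
  tri [ 0.4938 -0.3037  0.1564] 0.0024
  ends [[ 0.4976 -0.2686  0.163 ]
 [ 0.4868 -0.3343  0.163 ]] len 0.0666 ang -99.39 mid [ 0.4922 -0.3015  0.163 ]
X [353.31 209.01] [20.8 21.1] [261.7  225.43] [25.4 29.6]
  tri [ 0.5391 -0.1075  0.1734] 0.0005
  ends [[ 0.5666 -0.1099  0.184 ]
 [ 0.5082 -0.1035  0.184 ]] len 0.0588 ang 173.81 mid [ 0.5374 -0.1067  0.184 ]
corner [0.4425 0.1271 0.1463] 0.0008 [0.442 0.127 0.15 ]
corner [ 0.4103 -0.1694  0.1458] 0.001 [ 0.4104 -0.1694  0.15  ]
```

```bash
python3 - <<'E'
from h import *
crop(cv2.imread("pics/top0.png"),"c3",(110,120,260,300),3)
crop(cv2.imread("pics/scene0.png"),"c4",(340,270,560,470),3)
s=arm.get_state(); print(R.from_euler("xyz",s["ee_rot"]).as_matrix().round(3))
for n,px,z in(("beaker",(439,270),0.0),("bottle",(213,160),0.08),("red",(392,291),.1),("carton",(487,252),.14),("flask",(411,165),0)): print(n,onz("top",px,z).round(3))
E
```

```text
[[-0.001 -0.945 -0.326]
 [ 0.001 -0.326  0.945]
 [-1.     0.     0.001]]
beaker [ 0.375 -0.38   0.   ]
bottle [0.702 0.306 0.08 ]
red [ 0.311 -0.221  0.1  ]
carton [ 0.42  -0.486  0.14 ]
flask [ 0.704 -0.301  0.   ]
```

View pics/c3.png

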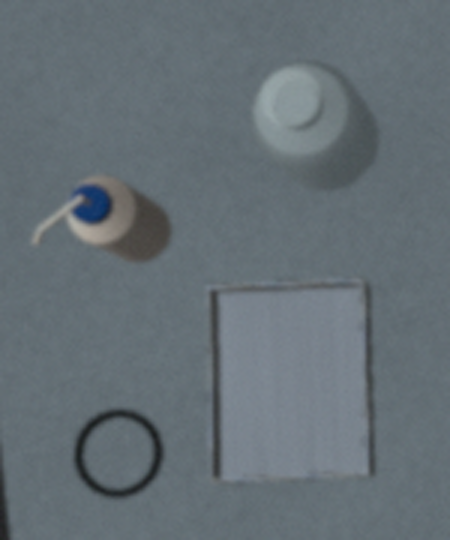

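View pics/c4.png

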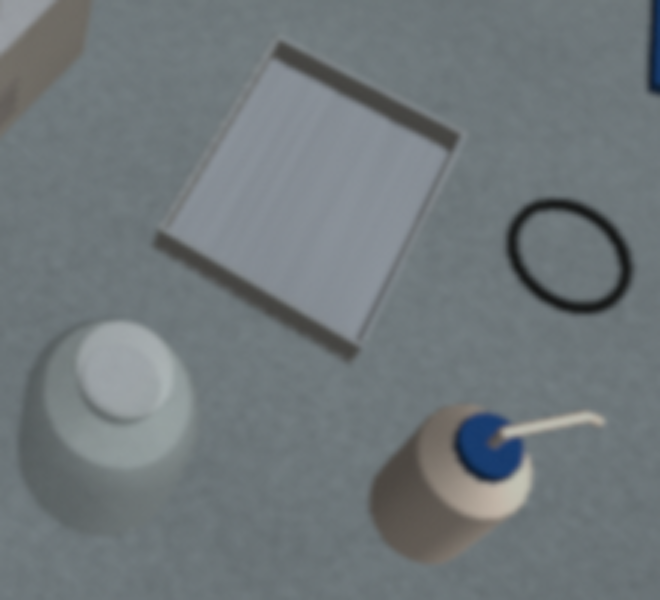

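```bash
python3 - <<'E'
from h import *
g=lambda c,o:np.array(c)/3-.333+o
P=[]
for a,b in(((210,289),(355,350)),((367,283),(158,236)),((373,474),(280,42)),((216,478),(460,136))):
    p,e=tri(g(a,[110,120]),g(b,[340,270])); P.append(p); print(p.round(4),e.round(4), onz("top",g(a,[110,120]),.035).round(4))
print("ctr",np.mean(P,0).round(4))
b,e=tri(g((297,100),[110,120]),g((125,368),[340,270])); print("bottle top",b.round(3),e.round(4))
E
```

```text
[0.5417 0.4154 0.0224] 0.0027 [0.5395 0.4132 0.035 ]
[0.5477 0.2581 0.0154] 0.0016 [0.5453 0.254  0.035 ]
[0.3507 0.2506 0.0223] 0.0076 [0.3519 0.2449 0.035 ]
[0.3481 0.4044 0.0303] 0.0018 [0.3483 0.4022 0.035 ]
ctr [0.447  0.3321 0.0226]
bottle top [0.7   0.301 0.167] 0.0039
```

Call:
jog_arm:
  motion:
    - {"dy": -0.013, "dz": 0.008, "twist": -3}
    - {"dy": -0.039, "dz": 0.024, "twist": -8}
    - {"dy": -0.068, "dz": 0.041, "twist": -13}
    - {"dy": -0.097, "dz": 0.059, "twist": -18}
    - {"dy": -0.127, "dz": 0.077, "twist": -23}
    - {"dy": -0.157, "dz": 0.096, "twist": -28}
    - {"dy": -0.187, "dz": 0.114, "twist": -33}
    - {"dy": -0.217, "dz": 0.132, "twist": -38}
    - {"dy": -0.247, "dz": 0.15, "twist": -43}
    - {"dy": -0.277, "dz": 0.169, "twist": -48}
    - {"dy": -0.307, "dz": 0.187, "twist": -53}
    - {"dy": -0.335, "dz": 0.204, "twist": -58}
    - {"dy": -0.352, "dz": 0.215, "twist": -61}
    - {"dy": -0.3615, "dz": 0.22, "twist": -61.6}
    - {"dy": -0.3615, "dz": 0.22, "twist": -61.6}
    - {"dy": -0.3615, "dz": 0.22, "twist": -61.6}
  gripper: 0.045

```text
invalid input
```

```bash
cat >> h.py <<'E'
def st():
    s=arm.get_state(); M=R.from_euler("xyz",s["ee_rot"]).as_matrix()
    print("t",round(s["t"],2),"pos",s["eef_pos"].round(4),"phi",np.degrees(np.arctan2(M[1,2],M[0,2])).round(2),"tilt",M[2,:].round(3),"F",s["force"].round(1),"Mo",s["moment"].round(2),"w",round(s["width"],4),"q",s["q"].round(2))
    return s,M
def to(x,y,z,phi=None):
    s,M=st(); d=M.T@(np.array([x,y,z])-s["eef_pos"]); a=np.degrees(np.arctan2(M[1,2],M[0,2]))
    print("d",d.round(4),"twist",None if phi is None else round((a-phi+180)%360-180,1))
E
python3 - <<'E'
from h import *
to(.49,-.312,.152,170.6)
snap("top","t1",(360,170,480,260),6)
snap("scene","s1",(150,100,290,205),5)
E
```

```text
t 0.1 pos [ 0.2197 -0.6378  0.2367] phi 109.0 tilt [-1.     0.     0.001] F [-0.6  0.1 -0.5] Mo [-0.    0.   -0.04] w 0.0876 q [-0.95  0.36  0.01 -0.   -1.22 -0.29]
d [ 0.085  -0.3616  0.2199] twist -61.6
```

View pics/s1.png

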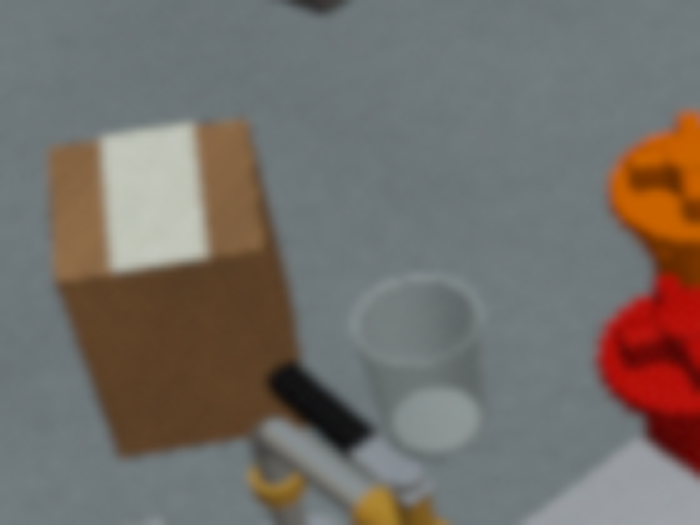

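View pics/t1.png

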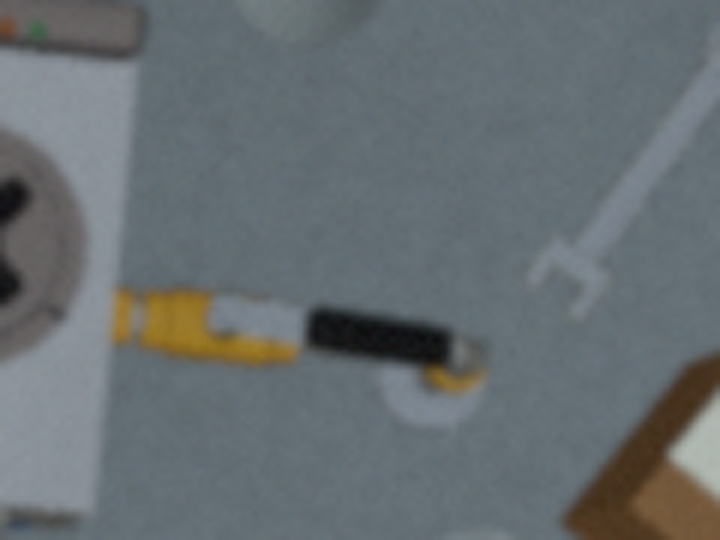

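Call:
jog_arm:
  motion:
    - {"dx": 0, "dy": -0.013, "dz": 0.008, "twist": -3}
    - {"dx": 0, "dy": -0.039, "dz": 0.024, "twist": -8}
    - {"dx": 0, "dy": -0.068, "dz": 0.041, "twist": -13}
    - {"dx": 0, "dy": -0.097, "dz": 0.059, "twist": -18}
    - {"dx": 0, "dy": -0.127, "dz": 0.077, "twist": -23}
    - {"dx": 0, "dy": -0.157, "dz": 0.096, "twist": -28}
    - {"dx": 0, "dy": -0.187, "dz": 0.114, "twist": -33}
    - {"dx": 0, "dy": -0.217, "dz": 0.132, "twist": -38}
    - {"dx": 0, "dy": -0.247, "dz": 0.15, "twist": -43}
    - {"dx": 0, "dy": -0.277, "dz": 0.169, "twist": -48}
    - {"dx": 0, "dy": -0.307, "dz": 0.187, "twist": -53}
    - {"dx": 0, "dy": -0.335, "dz": 0.204, "twist": -58}
    - {"dx": 0, "dy": -0.352, "dz": 0.215, "twist": -61}
    - {"dx": 0, "dy": -0.3615, "dz": 0.22, "twist": -61.6}
    - {"dx": 0, "dy": -0.3615, "dz": 0.22, "twist": -61.6}
    - {"dx": 0, "dy": -0.3615, "dz": 0.22, "twist": -61.6}
  gripper: 0.045

```text
t: 1.53
eef_pos: [0.49, -0.3122, 0.2374]
ee_rot: [-0.05, 1.57, 2.928]
force: [-0.5, -0.2, -0.1]
width: 0.0454
```

```bash
python3 - <<'E'
from h import *
to(.49,-.312,.152,170.6)
E
```

```text
t 1.53 pos [ 0.49   -0.3122  0.2374] phi 170.59 tilt [-1.    -0.     0.001] F [-0.5 -0.2 -0.1] Mo [ 0.02  0.09 -0.06] w 0.0454 q [-0.23  0.21 -0.2   0.   -1.16  0.07]
d [ 0.0854 -0.0002 -0.    ] twist -0.0
```

Call:
jog_arm:
  motion:
    - {"dx": 0.015, "dy": 0, "dz": 0, "twist": 0}
    - {"dx": 0.03, "dy": 0, "dz": 0, "twist": 0}
    - {"dx": 0.045, "dy": 0, "dz": 0, "twist": 0}
    - {"dx": 0.06, "dy": 0, "dz": 0, "twist": 0}
    - {"dx": 0.072, "dy": 0, "dz": 0, "twist": 0}
    - {"dx": 0.08, "dy": 0, "dz": 0, "twist": 0}
    - {"dx": 0.085, "dy": 0, "dz": 0, "twist": 0}
    - {"dx": 0.085, "dy": 0, "dz": 0, "twist": 0}

```text
t: 2.2
eef_pos: [0.4891, -0.3129, 0.1516]
ee_rot: [-0.137, 1.569, 2.839]
force: [-0.0, 0.2, -0.9]
width: 0.0451
```

```bash
python3 - <<'E'
from h import *
st()
snap("scene","s2",(150,100,290,205),5)
E
```

```text
t 2.2 pos [ 0.4891 -0.3129  0.1516] phi 170.52 tilt [-1.    -0.     0.002] F [-0.   0.2 -0.9] Mo [ 0.07  0.1  -0.02] w 0.0451 q [-0.23  0.28 -0.32 -0.   -0.98  0.07]
```

View pics/s2.png

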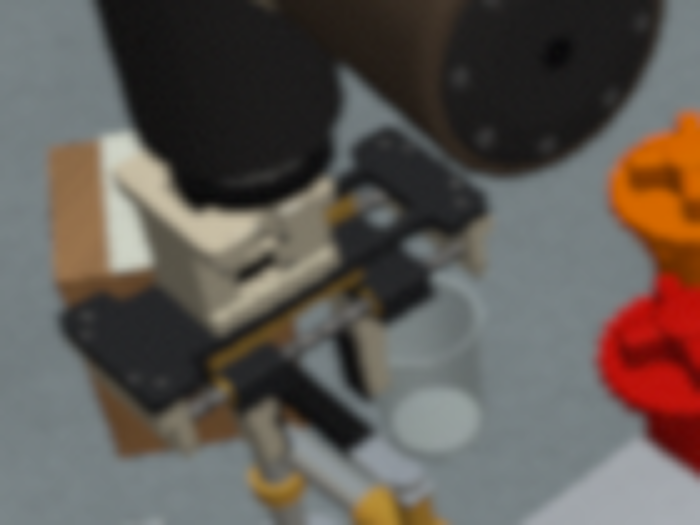

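Call:
jog_arm:
  motion:
    - {"dx": 0, "dy": 0, "dz": 0, "twist": 0}
    - {"dx": 0, "dy": 0, "dz": 0, "twist": 0}
    - {"dx": 0, "dy": 0, "dz": 0, "twist": 0}
    - {"dx": 0, "dy": -0.0004, "dz": 0.0084, "twist": 6}
    - {"dx": 0, "dy": -0.0017, "dz": 0.0166, "twist": 12}
    - {"dx": 0, "dy": -0.0039, "dz": 0.0247, "twist": 18}
    - {"dx": 0, "dy": -0.0069, "dz": 0.0325, "twist": 24}
    - {"dx": 0, "dy": -0.0107, "dz": 0.04, "twist": 30}
    - {"dx": 0, "dy": -0.0153, "dz": 0.047, "twist": 36}
    - {"dx": 0, "dy": -0.0205, "dz": 0.0535, "twist": 42}
    - {"dx": 0, "dy": -0.0265, "dz": 0.0595, "twist": 48}
    - {"dx": 0, "dy": -0.033, "dz": 0.0647, "twist": 54}
    - {"dx": 0, "dy": -0.04, "dz": 0.0693, "twist": 60}
    - {"dx": 0, "dy": -0.0475, "dz": 0.0731, "twist": 66}
    - {"dx": 0, "dy": -0.0553, "dz": 0.0761, "twist": 72}
    - {"dx": 0, "dy": -0.0634, "dz": 0.0783, "twist": 78}
    - {"dx": 0, "dy": -0.0716, "dz": 0.0796, "twist": 84}
    - {"dx": 0, "dy": -0.0772, "dz": 0.08, "twist": 87}
    - {"dx": 0, "dy": -0.0772, "dz": 0.08, "twist": 87}
  gripper: 0.026

```text
t: 3.83
eef_pos: [0.4247, -0.2238, 0.1538]
ee_rot: [-2.223, 1.567, -0.766]
force: [0.2, -5.2, 3.0]
width: 0.0262
```

```bash
python3 - <<'E'
from h import *
st()
snap("scene","s3",(150,100,310,220),5)
E
```

```text
t 3.83 pos [ 0.4247 -0.2238  0.1538] phi 83.5 tilt [-1.    -0.003 -0.002] F [ 0.2 -5.2  3. ] Mo [-2.02 -0.25  0.06] w 0.0262 q [-0.07  0.11 -0.53  0.   -0.93 -1.61]
```

View pics/s3.png

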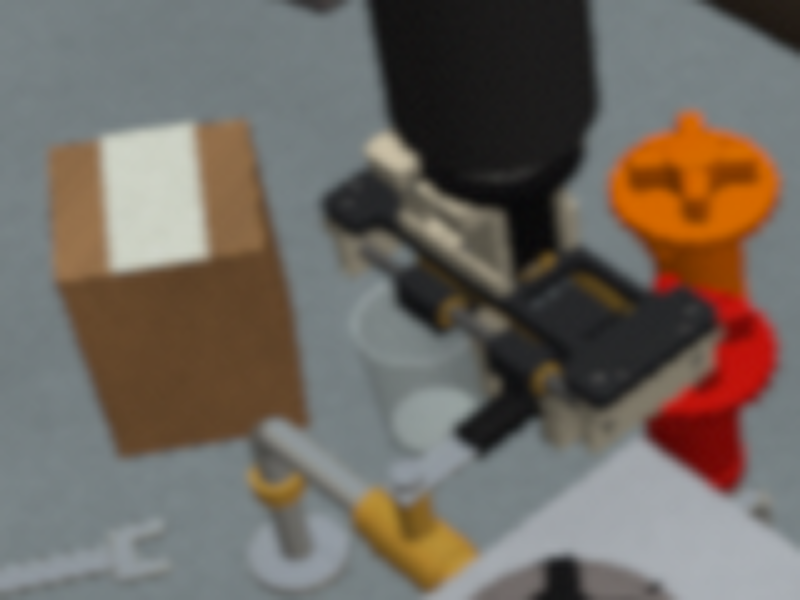

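Call:
jog_arm:
  motion:
    - {"dx": 0, "dy": 0, "dz": 0.002, "twist": 1}
    - {"dx": 0, "dy": 0, "dz": 0.004, "twist": 2}
    - {"dx": 0, "dy": 0, "dz": 0.005, "twist": 2}
    - {"dx": 0, "dy": 0, "dz": 0.005, "twist": 2}

```text
t: 4.22
eef_pos: [0.4251, -0.2232, 0.1539]
ee_rot: [-2.852, 1.562, -1.425]
force: [3.1, -37.1, -11.0]
width: 0.026
```

```bash
python3 - <<'E'
from h import *
st()
E
```

```text
t 4.22 pos [ 0.4251 -0.2232  0.1539] phi 81.74 tilt [-1.    -0.002 -0.008] F [  3.1 -37.1 -11. ] Mo [-13.52  -1.19   0.31] w 0.026 q [-0.07  0.11 -0.53  0.01 -0.93 -1.66]
```

Call:
jog_arm:
  motion:
    - {"dx": 0, "dy": 0, "dz": -0.004, "twist": -1}
    - {"dx": 0, "dy": 0, "dz": -0.007, "twist": -2}
    - {"dx": 0, "dy": 0, "dz": -0.007, "twist": -2}
    - {"dx": 0, "dy": 0, "dz": -0.007, "twist": -2}
    - {"dx": -0.01, "dy": 0, "dz": -0.007, "twist": -2}
    - {"dx": -0.03, "dy": 0, "dz": -0.007, "twist": -2}
    - {"dx": -0.055, "dy": 0, "dz": -0.007, "twist": -2}
    - {"dx": -0.08, "dy": 0, "dz": -0.007, "twist": -2}
    - {"dx": -0.1, "dy": 0, "dz": -0.007, "twist": -2}
    - {"dx": -0.11, "dy": 0, "dz": -0.007, "twist": -2}
    - {"dx": -0.11, "dy": 0, "dz": -0.007, "twist": -2}
  gripper: 0.04

```text
t: 5.13
eef_pos: [0.4245, -0.2251, 0.2656]
ee_rot: [-1.642, 1.566, -0.182]
force: [0.6, 0.2, 0.0]
width: 0.0401
```

```bash
python3 - <<'E'
from h import *
to(.554,.041,.26,83.5)
snap("scene","s4",(150,100,310,220),5)
E
```

```text
t 5.13 pos [ 0.4245 -0.2251  0.2656] phi 83.64 tilt [-1.    -0.005 -0.   ] F [0.6 0.2 0. ] Mo [ 0.03 -0.1  -0.04] w 0.0401 q [-0.08  0.01 -0.36  0.   -1.2  -1.61]
d [ 0.006  -0.0992  0.2788] twist 0.1
```

View pics/s4.png

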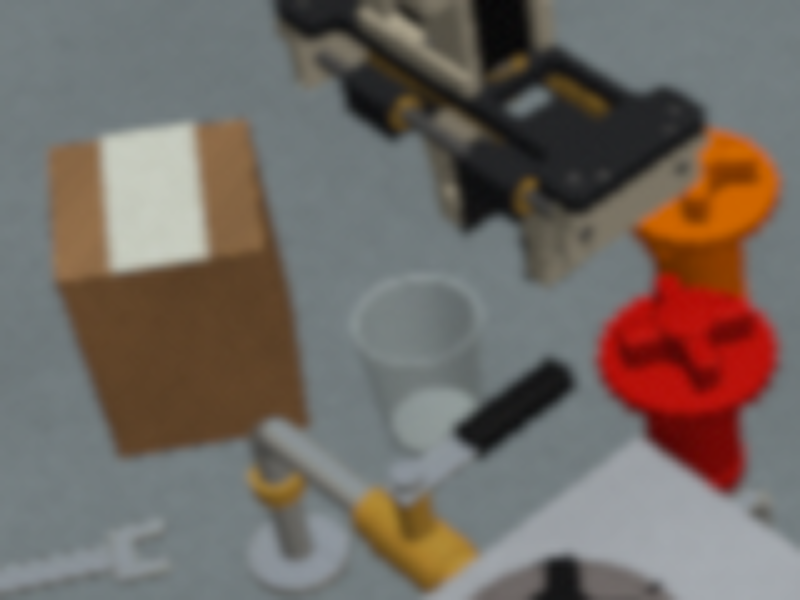

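Call:
jog_arm:
  motion:
    - {"dx": 0, "dy": -0.004, "dz": 0.012, "twist": 0}
    - {"dx": 0, "dy": -0.013, "dz": 0.036, "twist": 0}
    - {"dx": 0, "dy": -0.024, "dz": 0.066, "twist": 0}
    - {"dx": 0, "dy": -0.035, "dz": 0.098, "twist": 0}
    - {"dx": 0, "dy": -0.047, "dz": 0.131, "twist": 0}
    - {"dx": 0, "dy": -0.058, "dz": 0.164, "twist": 0}
    - {"dx": 0, "dy": -0.07, "dz": 0.197, "twist": 0}
    - {"dx": 0, "dy": -0.082, "dz": 0.23, "twist": 0}
    - {"dx": 0, "dy": -0.092, "dz": 0.258, "twist": 0}
    - {"dx": 0, "dy": -0.097, "dz": 0.273, "twist": 0}
    - {"dx": 0, "dy": -0.0992, "dz": 0.2788, "twist": 0}
    - {"dx": 0, "dy": -0.0992, "dz": 0.2788, "twist": 0}

```text
t: 6.18
eef_pos: [0.5525, 0.0417, 0.2611]
ee_rot: [1.979, 1.568, -2.844]
force: [-0.6, -0.4, -0.4]
width: 0.0399
```

```bash
python3 - <<'E'
from h import *
to(.555,.041,.178,83.5)
snap("scene","s5",(220,150,380,290),5)
E
```

```text
t 6.18 pos [0.5525 0.0417 0.2611] phi 83.69 tilt [-1.     0.002 -0.001] F [-0.6 -0.4 -0.4] Mo [-0.07  0.   -0.  ] w 0.0399 q [ 0.43  0.15 -0.22 -0.   -1.21 -2.11]
d [ 0.0831 -0.0027 -0.0003] twist 0.2
```

View pics/s5.png

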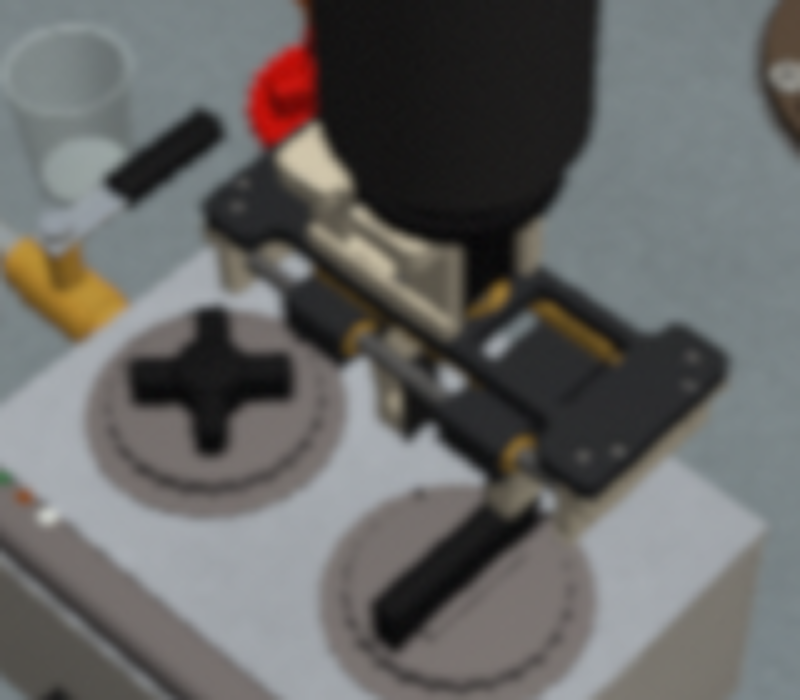

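Call:
jog_arm:
  motion:
    - {"dx": 0.015, "dy": -0.0015, "dz": -0.0005, "twist": 0}
    - {"dx": 0.03, "dy": -0.0015, "dz": -0.0005, "twist": 0}
    - {"dx": 0.045, "dy": -0.0015, "dz": -0.0005, "twist": 0}
    - {"dx": 0.06, "dy": -0.0015, "dz": -0.0005, "twist": 0}
    - {"dx": 0.072, "dy": -0.0015, "dz": -0.0005, "twist": 0}
    - {"dx": 0.079, "dy": -0.0015, "dz": -0.0005, "twist": 0}
    - {"dx": 0.082, "dy": -0.0015, "dz": -0.0005, "twist": 0}
    - {"dx": 0.082, "dy": -0.0015, "dz": -0.0005, "twist": 0}
    - {"dx": 0.082, "dy": -0.0015, "dz": -0.0005, "twist": 0}

```text
t: 6.98
eef_pos: [0.5544, 0.0398, 0.1812]
ee_rot: [-1.363, 1.57, 0.096]
force: [0.5, 0.2, 0.3]
width: 0.0399
```

```bash
python3 - <<'E'
from h import *
to(.554,.041,.178,83.5)
snap("scene","s6",(220,150,380,290),5)
E
```

```text
t 6.98 pos [0.5544 0.0398 0.1812] phi 83.58 tilt [-1.    -0.001  0.   ] F [0.5 0.2 0.3] Mo [-0.02 -0.06 -0.02] w 0.0399 q [ 0.42  0.21 -0.33  0.   -1.03 -2.11]
d [0.0032 0.0005 0.0012] twist 0.1
```

View pics/s6.png

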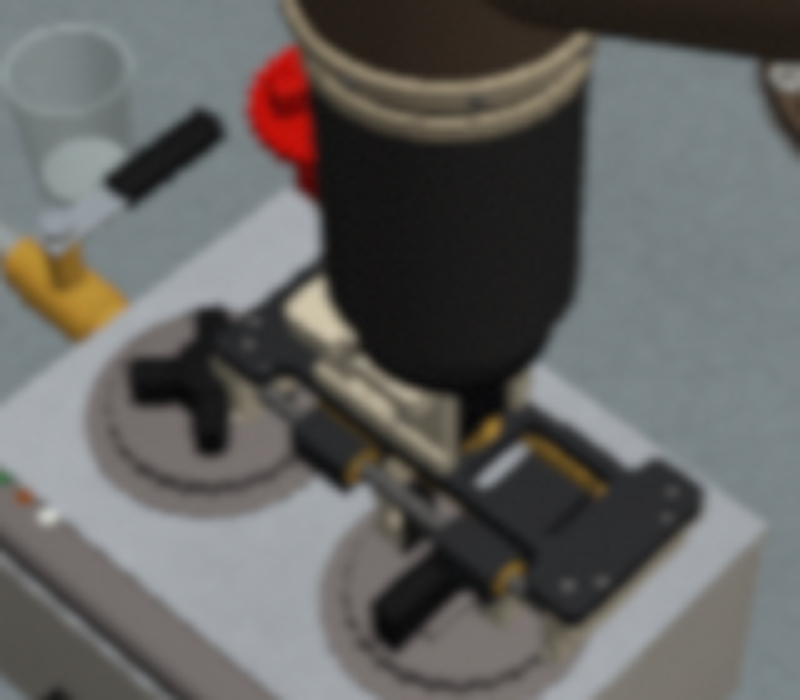

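Call:
jog_arm:
  motion:
    - {"dx": 0.002, "dy": 0, "dz": 0, "twist": 0}
    - {"dx": 0.004, "dy": 0, "dz": 0, "twist": 0}
    - {"dx": 0.004, "dy": 0, "dz": 0, "twist": 0}

```text
t: 7.28
eef_pos: [0.5541, 0.0403, 0.1764]
ee_rot: [0.661, 1.571, 2.121]
force: [-1.4, 0.1, 0.5]
width: 0.0401
```

Call:
jog_arm:
  motion:
    - {"dx": 0, "dy": 0, "dz": 0, "twist": 0}
    - {"dx": 0, "dy": 0, "dz": 0, "twist": 0}
    - {"dx": 0, "dy": 0, "dz": 0, "twist": 0}
    - {"dx": 0, "dy": 0, "dz": 0, "twist": 0}
    - {"dx": 0, "dy": 0, "dz": 0, "twist": 0}
    - {"dx": 0, "dy": 0, "dz": 0, "twist": 0}
  gripper: 0.0
  newtons: 60

```text
t: 7.78
eef_pos: [0.5543, 0.0403, 0.1766]
ee_rot: [-0.637, 1.571, 0.823]
force: [-0.5, 0.6, 0.2]
width: 0.0154
```

```bash
python3 - <<'E'
from h import *
st()
E
```

```text
t 7.78 pos [0.5543 0.0403 0.1766] phi 83.62 tilt [-1. -0.  0.] F [-0.5  0.6  0.2] Mo [ 0.18 -0.01  0.06] w 0.0154 q [ 0.42  0.21 -0.34 -0.   -1.02 -2.11]
```

Call:
jog_arm:
  motion:
    - {"dx": 0, "dy": 0, "dz": 0, "twist": -3}
    - {"dx": 0, "dy": 0, "dz": 0, "twist": -6}
    - {"dx": 0, "dy": 0, "dz": 0, "twist": -9}
    - {"dx": 0, "dy": 0, "dz": 0, "twist": -12}
    - {"dx": 0, "dy": 0, "dz": 0, "twist": -12}

```text
t: 8.2
eef_pos: [0.5542, 0.0402, 0.1766]
ee_rot: [-0.572, 1.571, 1.099]
force: [-0.9, -0.3, 0.4]
width: 0.0159
```

```bash
python3 - <<'E'
from h import *
st()
snap("scene","s7",(220,150,380,290),5)
E
```

```text
t 8.2 pos [0.5542 0.0402 0.1766] phi 95.74 tilt [-1. -0.  0.] F [-0.9 -0.3  0.4] Mo [0.18 0.12 0.2 ] w 0.0159 q [ 0.42  0.21 -0.34 -0.   -1.02 -1.9 ]
```

View pics/s7.png

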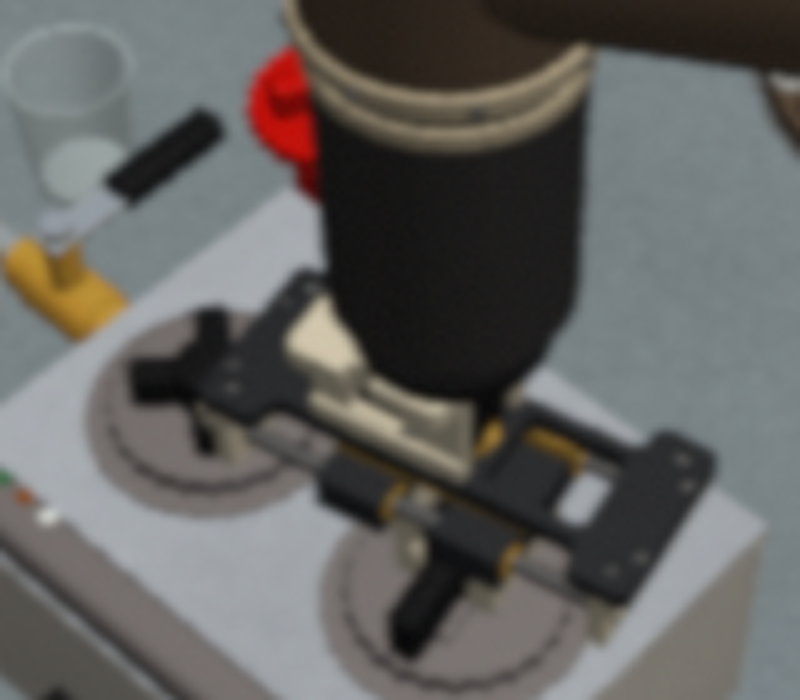

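Call:
jog_arm:
  motion:
    - {"dx": 0, "dy": 0, "dz": 0, "twist": -4}
    - {"dx": 0, "dy": 0, "dz": 0, "twist": -8}
    - {"dx": 0, "dy": 0, "dz": 0, "twist": -12}
    - {"dx": 0, "dy": 0, "dz": 0, "twist": -16}
    - {"dx": 0, "dy": 0, "dz": 0, "twist": -20}
    - {"dx": 0, "dy": 0, "dz": 0, "twist": -24}
    - {"dx": 0, "dy": 0, "dz": 0, "twist": -28}
    - {"dx": 0, "dy": 0, "dz": 0, "twist": -32}
    - {"dx": 0, "dy": 0, "dz": 0, "twist": -36}
    - {"dx": 0, "dy": 0, "dz": 0, "twist": -40}
    - {"dx": 0, "dy": 0, "dz": 0, "twist": -44}
    - {"dx": 0, "dy": 0, "dz": 0, "twist": -47}
    - {"dx": 0, "dy": 0, "dz": 0, "twist": -47}

```text
t: 9.33
eef_pos: [0.5543, 0.0402, 0.1766]
ee_rot: [3.062, 1.571, -0.732]
force: [-0.1, 0.5, 0.9]
width: 0.0158
```

```bash
python3 - <<'E'
from h import *
st()
snap("scene","s8",(220,150,380,290),5)
E
```

```text
t 9.33 pos [0.5543 0.0402 0.1766] phi 142.64 tilt [-1.  0. -0.] F [-0.1  0.5  0.9] Mo [0.04 0.07 0.14] w 0.0158 q [ 0.42  0.21 -0.34  0.   -1.02 -1.08]
```

View pics/s8.png

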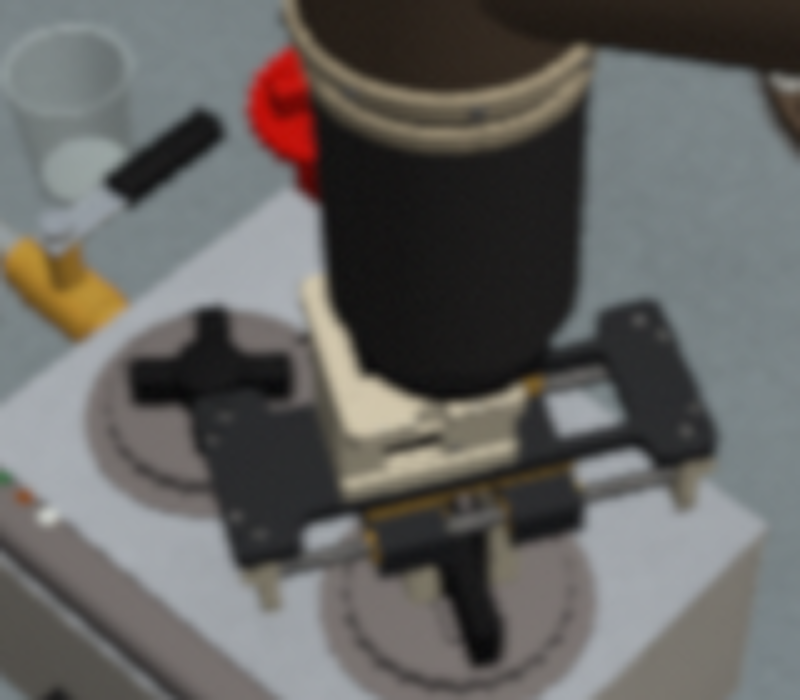

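Turned about 59°. Twist a few degrees more to feel the stop.

Call:
jog_arm:
  motion:
    - {"dx": 0, "dy": 0, "dz": 0, "twist": -1}
    - {"dx": 0, "dy": 0, "dz": 0, "twist": -2}
    - {"dx": 0, "dy": 0, "dz": 0, "twist": -3}
    - {"dx": 0, "dy": 0, "dz": 0, "twist": -3}

```text
t: 9.72
eef_pos: [0.5542, 0.0401, 0.1766]
ee_rot: [-2.915, 1.571, -0.373]
force: [-0.2, -0.0, 0.4]
width: 0.0158
```

```bash
python3 - <<'E'
from h import *
st()
E
```

```text
t 9.72 pos [0.5542 0.0401 0.1766] phi 145.65 tilt [-1. -0. -0.] F [-0.2 -0.   0.4] Mo [-0.17  0.04 -0.19] w 0.0158 q [ 0.42  0.21 -0.34  0.   -1.02 -1.02]
```

Call:
jog_arm:
  motion:
    - {"dx": 0, "dy": 0, "dz": 0, "twist": -1}
    - {"dx": 0, "dy": 0, "dz": 0, "twist": -2}
    - {"dx": 0, "dy": 0, "dz": 0, "twist": -2}

```text
t: 9.97
eef_pos: [0.5542, 0.0401, 0.1766]
ee_rot: [-1.285, 1.571, 1.291]
force: [0.6, -1.1, 1.2]
width: 0.0157
```

```bash
python3 - <<'E'
from h import *
st()
E
```

```text
t 9.97 pos [0.5542 0.0401 0.1766] phi 147.63 tilt [-1. -0.  0.] F [ 0.6 -1.1  1.2] Mo [-0.29  0.05 -0.97] w 0.0157 q [ 0.42  0.21 -0.34 -0.   -1.02 -0.99]
```

Call:
jog_arm:
  motion:
    - {"dx": 0, "dy": 0, "dz": 0, "twist": 2}
    - {"dx": 0, "dy": 0, "dz": 0, "twist": 2}
    - {"dx": -0.003, "dy": 0, "dz": 0, "twist": 2}
    - {"dx": -0.006, "dy": 0, "dz": 0, "twist": 2}
    - {"dx": -0.01, "dy": 0, "dz": 0, "twist": 2}
    - {"dx": -0.01, "dy": 0, "dz": 0, "twist": 2}

```text
t: 10.47
eef_pos: [0.554, 0.0403, 0.1869]
ee_rot: [0.969, 1.57, -2.772]
force: [-0.5, 0.5, -5.5]
width: 0.0157
```

```bash
python3 - <<'E'
from h import *
st()
E
```

```text
t 10.47 pos [0.554  0.0403 0.1869] phi 145.66 tilt [-1.  0.  0.] F [-0.5  0.5 -5.5] Mo [ 0.19  0.2  -0.04] w 0.0157 q [ 0.43  0.2  -0.33 -0.   -1.04 -1.02]
```

Free, carrying about 5 N. Lift out.

Call:
jog_arm:
  motion:
    - {"dx": -0.006, "dy": 0, "dz": 0, "twist": 0}
    - {"dx": -0.016, "dy": 0, "dz": 0, "twist": 0}
    - {"dx": -0.028, "dy": 0, "dz": 0, "twist": 0}
    - {"dx": -0.04, "dy": 0, "dz": 0, "twist": 0}
    - {"dx": -0.052, "dy": 0, "dz": 0, "twist": 0}
    - {"dx": -0.064, "dy": 0, "dz": 0, "twist": 0}
    - {"dx": -0.076, "dy": 0, "dz": 0, "twist": 0}
    - {"dx": -0.088, "dy": 0, "dz": 0, "twist": 0}
    - {"dx": -0.1, "dy": 0, "dz": 0, "twist": 0}
    - {"dx": -0.11, "dy": 0, "dz": 0, "twist": 0}
    - {"dx": -0.115, "dy": 0, "dz": 0, "twist": 0}
    - {"dx": -0.115, "dy": 0, "dz": 0, "twist": 0}

```text
t: 11.47
eef_pos: [0.5547, 0.0402, 0.3033]
ee_rot: [-2.276, 1.568, 0.265]
force: [-0.4, -0.3, -6.1]
width: 0.0159
```

```bash
python3 - <<'E'
from h import *
to(.446,.33,.302,145.6)
snap("scene","s9",(180,100,500,340),2.5)
E
```

```text
t 11.47 pos [0.5547 0.0402 0.3033] phi 145.62 tilt [-1.    -0.002 -0.002] F [-0.4 -0.3 -6.1] Mo [ 0.03 -0.    0.04] w 0.0159 q [ 0.42  0.12 -0.15  0.   -1.29 -1.02]
d [ 0.0012 -0.1778  0.2533] twist 0.0
```

View pics/s9.png

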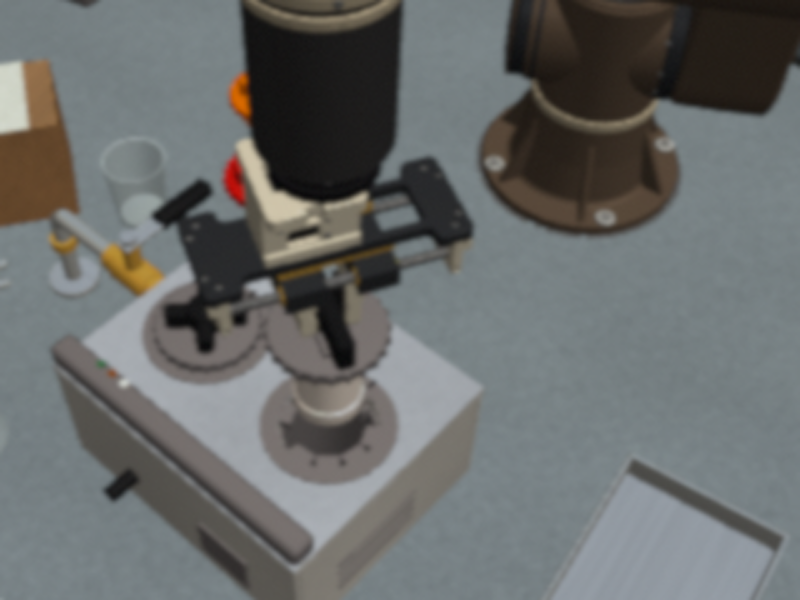

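Call:
jog_arm:
  motion:
    - {"dx": 0, "dy": -0.003, "dz": 0.004, "twist": 0}
    - {"dx": 0, "dy": -0.01, "dz": 0.014, "twist": 0}
    - {"dx": 0, "dy": -0.02, "dz": 0.028, "twist": 0}
    - {"dx": 0, "dy": -0.032, "dz": 0.045, "twist": 0}
    - {"dx": 0, "dy": -0.045, "dz": 0.064, "twist": 0}
    - {"dx": 0, "dy": -0.059, "dz": 0.084, "twist": 0}
    - {"dx": 0, "dy": -0.073, "dz": 0.104, "twist": 0}
    - {"dx": 0, "dy": -0.087, "dz": 0.124, "twist": 0}
    - {"dx": 0, "dy": -0.101, "dz": 0.144, "twist": 0}
    - {"dx": 0, "dy": -0.115, "dz": 0.164, "twist": 0}
    - {"dx": 0, "dy": -0.129, "dz": 0.184, "twist": 0}
    - {"dx": 0, "dy": -0.143, "dz": 0.204, "twist": 0}
    - {"dx": 0, "dy": -0.156, "dz": 0.222, "twist": 0}
    - {"dx": 0, "dy": -0.167, "dz": 0.238, "twist": 0}
    - {"dx": 0, "dy": -0.174, "dz": 0.248, "twist": 0}
    - {"dx": 0, "dy": -0.178, "dz": 0.253, "twist": 0}
    - {"dx": 0, "dy": -0.178, "dz": 0.253, "twist": 0}
    - {"dx": 0, "dy": -0.178, "dz": 0.253, "twist": 0}

```text
t: 13.02
eef_pos: [0.4458, 0.3298, 0.3012]
ee_rot: [1.686, 1.57, -2.055]
force: [0.1, -0.1, -5.7]
width: 0.0157
```

```bash
python3 - <<'E'
from h import *
st()
snap("scene","s10",(320,200,560,400),3)
E
```

```text
t 13.02 pos [0.4458 0.3298 0.3012] phi 145.64 tilt [-1.     0.001 -0.   ] F [ 0.1 -0.1 -5.7] Mo [-0.07  0.02 -0.  ] w 0.0157 q [ 0.99  0.12 -0.15  0.   -1.29 -1.59]
```

View pics/s10.png

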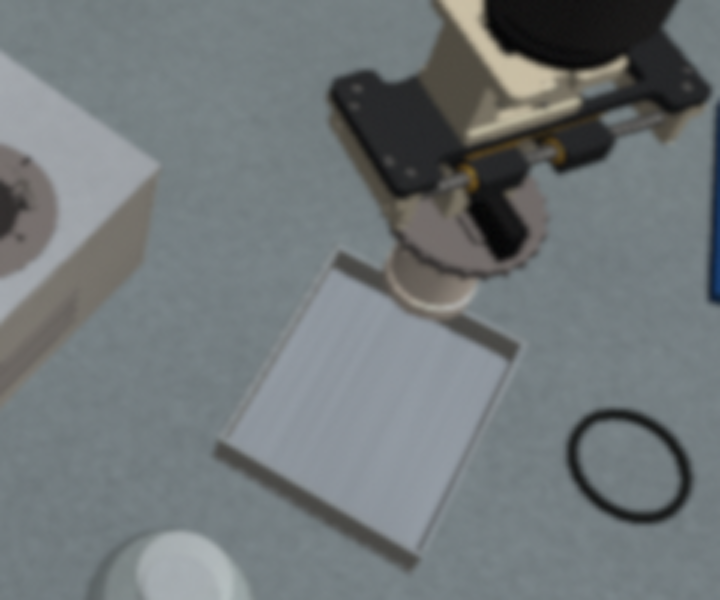

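Call:
jog_arm:
  motion:
    - {"dx": 0.006, "dy": 0, "dz": 0, "twist": 0}
    - {"dx": 0.016, "dy": 0, "dz": 0, "twist": 0}
    - {"dx": 0.03, "dy": 0, "dz": 0, "twist": 0}
    - {"dx": 0.045, "dy": 0, "dz": 0, "twist": 0}
    - {"dx": 0.06, "dy": 0, "dz": 0, "twist": 0}
    - {"dx": 0.075, "dy": 0, "dz": 0, "twist": 0}
    - {"dx": 0.09, "dy": 0, "dz": 0, "twist": 0}
    - {"dx": 0.105, "dy": 0, "dz": 0, "twist": 0}
    - {"dx": 0.12, "dy": 0, "dz": 0, "twist": 0}
    - {"dx": 0.135, "dy": 0, "dz": 0, "twist": 0}
    - {"dx": 0.148, "dy": 0, "dz": 0, "twist": 0}
    - {"dx": 0.158, "dy": 0, "dz": 0, "twist": 0}
    - {"dx": 0.165, "dy": 0, "dz": 0, "twist": 0}
    - {"dx": 0.17, "dy": 0, "dz": 0, "twist": 0}
    - {"dx": 0.17, "dy": 0, "dz": 0, "twist": 0}
    - {"dx": 0.17, "dy": 0, "dz": 0, "twist": 0}

```text
t: 14.4
eef_pos: [0.4462, 0.33, 0.1318]
ee_rot: [-2.39, 1.571, 0.151]
force: [0.3, 0.1, -4.5]
width: 0.0155
```

```bash
python3 - <<'E'
from h import *
st()
snap("scene","s11",(320,200,560,400),3)
E
```

```text
t 14.4 pos [0.4462 0.33   0.1318] phi 145.61 tilt [-1. -0. -0.] F [ 0.3  0.1 -4.5] Mo [0.08 0.03 0.02] w 0.0155 q [ 0.99  0.26 -0.4   0.   -0.92 -1.59]
```

View pics/s11.png

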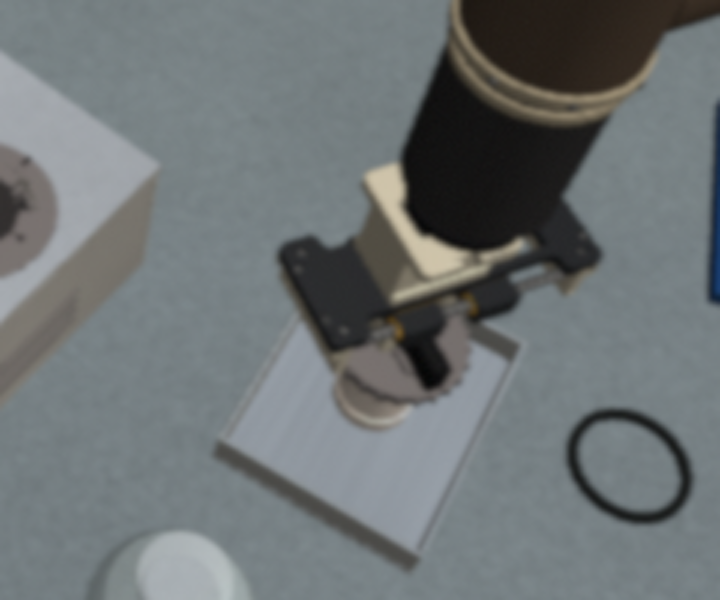

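Call:
jog_arm:
  motion:
    - {"dx": 0.002, "dy": 0, "dz": 0, "twist": 0}
    - {"dx": 0.004, "dy": 0, "dz": 0, "twist": 0}
    - {"dx": 0.006, "dy": 0, "dz": 0, "twist": 0}
    - {"dx": 0.008, "dy": 0, "dz": 0, "twist": 0}
    - {"dx": 0.0095, "dy": 0, "dz": 0, "twist": 0}
    - {"dx": 0.0105, "dy": 0, "dz": 0, "twist": 0}
    - {"dx": 0.011, "dy": 0, "dz": 0, "twist": 0}
    - {"dx": 0.011, "dy": 0, "dz": 0, "twist": 0}

```text
t: 15.12
eef_pos: [0.446, 0.3299, 0.1204]
ee_rot: [1.613, 1.571, -2.129]
force: [0.6, 0.8, -6.5]
width: 0.0155
```

Call:
jog_arm:
  motion:
    - {"dx": 0.0005, "dy": 0, "dz": 0, "twist": 0}
    - {"dx": 0.001, "dy": 0, "dz": 0, "twist": 0}
    - {"dx": 0.001, "dy": 0, "dz": 0, "twist": 0}

```text
t: 15.37
eef_pos: [0.446, 0.33, 0.1195]
ee_rot: [1.174, 1.571, -2.567]
force: [-0.8, -0.3, -7.0]
width: 0.0156
```

Call:
jog_arm:
  motion:
    - {"dx": 0.0005, "dy": 0, "dz": 0, "twist": 0}
    - {"dx": 0.001, "dy": 0, "dz": 0, "twist": 0}
    - {"dx": 0.001, "dy": 0, "dz": 0, "twist": 0}

```text
t: 15.62
eef_pos: [0.446, 0.3301, 0.1186]
ee_rot: [-1.831, 1.571, 0.71]
force: [-0.2, -0.9, -4.7]
width: 0.0156
```

Call:
jog_arm:
  motion:
    - {"dx": 0.0003, "dy": 0, "dz": 0, "twist": 0}
    - {"dx": 0.0006, "dy": 0, "dz": 0, "twist": 0}
    - {"dx": 0.0006, "dy": 0, "dz": 0, "twist": 0}

```text
t: 15.87
eef_pos: [0.4462, 0.3301, 0.1186]
ee_rot: [-1.979, 1.57, 0.563]
force: [-2.2, -1.5, 2.1]
width: 0.0154
```

Call:
jog_arm:
  motion:
    - {"dx": 0.0003, "dy": 0, "dz": 0, "twist": 0}
    - {"dx": 0.0006, "dy": 0, "dz": 0, "twist": 0}
    - {"dx": 0.0006, "dy": 0, "dz": 0, "twist": 0}

```text
t: 16.12
eef_pos: [0.4463, 0.3302, 0.1186]
ee_rot: [-1.991, 1.57, 0.551]
force: [-4.3, -2.0, 8.2]
width: 0.0156
```

Call:
jog_arm:
  motion:
    - {"dx": -0.0008, "dy": 0, "dz": 0, "twist": 0}
    - {"dx": -0.0008, "dy": 0, "dz": 0, "twist": 0}

```text
t: 16.28
eef_pos: [0.4462, 0.3302, 0.1186]
ee_rot: [-1.853, 1.57, 0.689]
force: [-1.7, -2.1, 3.6]
width: 0.0156
```

Call:
jog_arm:
  motion:
    - {"dx": 0, "dy": 0, "dz": 0, "twist": 0}
    - {"dx": 0, "dy": 0, "dz": 0, "twist": 0}
    - {"dx": 0, "dy": 0, "dz": 0, "twist": 0}
    - {"dx": 0, "dy": 0, "dz": 0, "twist": 0}
    - {"dx": 0, "dy": 0, "dz": 0, "twist": 0}
  gripper: 0.04

```text
t: 16.7
eef_pos: [0.4461, 0.3301, 0.1181]
ee_rot: [-1.619, 1.571, 0.923]
force: [-0.1, -0.4, 0.9]
width: 0.0391
```

Call:
jog_arm:
  motion:
    - {"dx": -0.004, "dy": 0, "dz": 0, "twist": 0}
    - {"dx": -0.012, "dy": 0, "dz": 0, "twist": 0}
    - {"dx": -0.024, "dy": 0, "dz": 0, "twist": 0}
    - {"dx": -0.04, "dy": 0, "dz": 0, "twist": 0}
    - {"dx": -0.06, "dy": 0, "dz": 0, "twist": 0}
    - {"dx": -0.085, "dy": 0, "dz": 0, "twist": 0}
    - {"dx": -0.11, "dy": 0, "dz": 0, "twist": 0}
    - {"dx": -0.14, "dy": 0, "dz": 0, "twist": 0}
    - {"dx": -0.17, "dy": 0, "dz": 0, "twist": 0}
    - {"dx": -0.19, "dy": 0, "dz": 0, "twist": 0}
    - {"dx": -0.2, "dy": 0, "dz": 0, "twist": 0}
    - {"dx": -0.2, "dy": 0, "dz": 0, "twist": 0}

```text
t: 17.7
eef_pos: [0.4467, 0.3306, 0.3213]
ee_rot: [-1.682, 1.566, 0.859]
force: [0.4, 0.8, -0.9]
width: 0.0403
```

```bash
python3 - <<'E'
from h import *
st()
snap("scene","s12",(150,100,550,400),2)
snap("top","t12",(120,120,460,375),2)
E
```

```text
t 17.7 pos [0.4467 0.3306 0.3213] phi 145.62 tilt [-1.    -0.005 -0.001] F [ 0.4  0.8 -0.9] Mo [ 0.01 -0.    0.06] w 0.0403 q [ 0.99  0.11 -0.12  0.   -1.33 -1.59]
```

View pics/s12.png

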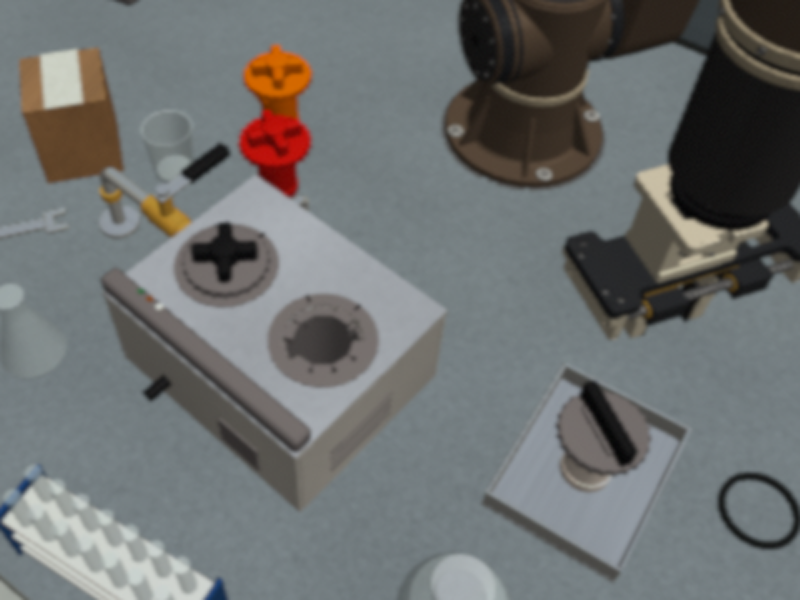

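View pics/t12.png

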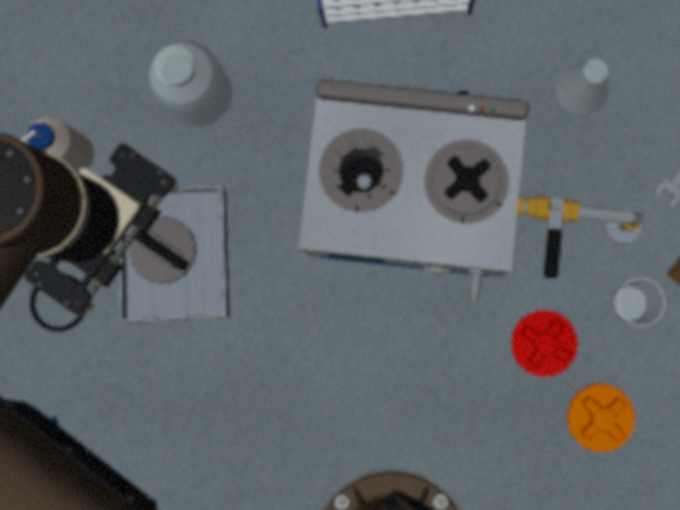

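```bash
python3 - <<'E'
from h import *
print(arm.job_done())
E
```

```text
the job is handed in; nothing more can be done
None
```

The job is done and handed in at about 18 s of robot time. The feed valve is shut, and the spent straight-bar cartridge is standing upright in the steel tray.

- **Valve:** I swung the lever clockwise to its stop. I confirmed the stop by pushing about 37 N against it, close to the 40 N limit. In the last top view the lever lies parallel to the purifier's side edge to within about 1°.
- **Cartridge:** I turned it anticlockwise by about 62–64° of gripper rotation, until the stop resisted with about 1 N m. It then came straight up freely, with a load of about 5–6 N.
- **Placing:** I lowered it in steps of 1 mm or less until it touched the tray floor, with a peak contact of about 8 N. I let go with almost no load on it and moved the arm clear.
- **Last check:** In the final pictures the polisher's X grip is unmoved and both look-alikes are in place. Everything else in view looks undisturbed, and the force reading is near zero.
- **Disagreements:** My two-view reading of the tray rim gave 15–30 mm against the stated 35 mm, so I relied on touch to find the floor. The first move call was refused because one number was missing from each row; nothing moved, and I sent it again complete.

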